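# Release and slide open the dust lid of the bushing box

### The arm

A 6-joint arm with a two-finger parallel gripper is mounted at the origin on the work surface. World frame = base frame: x ahead of the robot, y to its left, z up, the work surface at z = 0. Lengths are in m, angles in degrees, forces in N, time in s.
With the tool pointing down it reaches from about 0.4 to 0.825 m from the base axis. Payload 7 kg.
Tool frame: the origin (TCP) lies between the finger pads; the fingertips stand 14 mm ahead of it and the grasp point (between the pads) lies 5 mm behind it (r.tips_ahead is the distance from the TCP to the fingertips, in m); z points along the fingers, y is the direction in which the jaws open and shut (so a half turn about z gives the same grasp; the last joint's range is limited). The gripper opens to 88 mm and grips with 3 to 60 N. Pads are 19 mm wide; open, the fingers measure 130 mm over their backs; the gripper's body (78 mm by 193 mm) begins 47 mm behind the grasp point.
Start: joints at [92.481, 20.546, 0.682, 0, -70.136, -16.507], TCP at [0.164, 0.655, 0.241] pointing down, gripper open.
Joint ranges: [-176.03, 176.03], [-82.01, 121.73], [-58.28, 71.71], [-173.87, 95.51], [-174.79, -0.11], [-173.66, 173.66]. Speed limits (degrees/s): [136.94, 136.94, 172.46, 180, 180, 180].

### API

Orientations are given as [roll, pitch, yaw] about the fixed x, y, z axes, in that order (R = Rz(yaw) Ry(pitch) Rx(roll)).
In Python, from plant import r gives the robot as it stands.
- The arm moves only by the tool apply_moves, never from a script. Its arguments are lists of equal length, an entry for each row: "slide": the shift along the tool's x, y, z as a fraction of full scale, a list of three; "turn": the turn, a rotation vector about the tool's x, y, z as a fraction of full scale, a list of three; "jaw": the closure, from 0 (fully open) to 1 (shut). In form: {"slide": [[dx, dy, dz], ...], "turn": [[wx, wy, wz], ...], "jaw": [jaw, ...]}. A call has 1 to 8 rows; each row shifts and turns the commanded pose from where the row before left it, along the tool's axes as they then stand; what a row does not reach is not made up. Full scale, the value 1, is 0.1 m for a shift and 1.5 rad for a turn. A row lasts 1/10 s, in which the tool goes at most 50 mm and 8.59 degrees, less where a joint would pass 70% of its speed; a pose out of reach is approached as far as the arm can. A call with a number of a shift or a turn outside -1 to 1 is refused whole. A call with a gripper value outside its range is refused whole. The fingers move at their own pace and stop on an object; "newtons" is the grip in N (left out, the last holds). Time passes only in rows, so rows that do not move let the fingers close. It gives the time, the measured TCP pose, the force and the opening at its end, in the units of the state.
- r.get_state(): the state, without advancing time (a new reading comes with each control period).
- r.capture(name): name is "scene" or "top"; returns a dict with "pixels" (480x640x3 uint8, blue, green, red), "depth" (480x640 float32, m along the optical axis (not along the pixel's ray), 0 where there is no reading), "fx", "fy", "cx", "cy" (pixels), "dist_coeffs" ([k1, k2, p1, p2, k3] as OpenCV has them; the pictures are not rectified), "rvec" (rotation vector, rad) and "tvec" (3), from world to camera coordinates, as OpenCV has them. Camera axes: x right, y down, z forward; pixel columns grow to the right and rows downward; lengths in m; the calibration is good to about 2 mm. A picture is of the moment at which its call begins.
- r.close_job(): hands the job in, once; it reports no verdict.
The state is a dict: "time_s": time; "joints": joint angles; "qd": joint speeds; "joint_torque": joint torques, N m; "tcp_pos": TCP position; "eef_rot": TCP orientation; "contact_force": force on the tool from outside, world axes, zero at the start; "moment": the same for the moment, N m; "gripper_width": finger opening in m.
Only numpy, scipy, OpenCV 4.12 (cv2) and the standard library are available. Lean on these libraries where they do the work, as an engineer would, in place of code of your own. Each camera call takes 0.05 s, during which the arm holds its last target.

### The job

The next bronze bushing is wanted at the hand press, so open the bushing box: with the fingertips press down the green snap tab at its front until the yellow lid is released, then push the lid back along its grooves, off the bushing compartment, until it is right back at its stop. Nothing is to be lifted; leave the other things on the bench where they stand.

Things in the scene. Friction and masses are not known exactly. Their poses are not given: they have to be found in the camera images.
- bushing_box: Grey box screwed to the bench, 320 (x) x 140 (y) x 71 mm high. Origin: centre of its underside. +x: from its front (green tab) to its rear, the way the lid opens; may be turned about z. Groove lips 71 mm high, 58 to 70 mm either side of the middle, guide the lid. Front wall x -160 to -155 mm, 38 mm high within 32 mm of the middle, else 59.5. Partition x -95 to -90 mm, 58 mm high.
- compartment (a point): Centre of the bushing compartment's floor, 22 mm above the bench, at box (-51, 0, 22) mm: open from box x -90 to -12 mm, hidden under the shut lid, holding six fixed bronze bushings, tops 50 mm above the bench. Behind it is a fixed deck, 59.5 mm high, that the lid slides over, up to the rear stop wall at box x +154 mm.
- lid: Yellow sliding lid, loose in the box's side grooves, 150 (x) x 129 (y) x 20 mm, 0.1 to 0.21 kg. Origin: centre of its underside; axes as the box. Shut: at box (-83, 0, 60) mm, covering latch and compartment. Right back at the stop: at box (+79, 0, 60), 162 mm travel. Its 5 mm thick flange runs under the groove lips; the middle 112 mm of its width is raised to 20 mm.
- lid_face (a point): Middle of the lid's upright front face, the face to push towards +x of the box: 112 mm wide, rising 20 mm from the lid's underside; this point is 10 mm above the underside. Shut, it is at box (-158, 0, 70) mm; at the stop, at box (+4, 0, 70) mm.
- tab_pad (a point): Green thumb pad of the snap tab: point on its top surface, 14 mm in front of the shut lid's face; untouched at box (-172, 0, 61) mm. The pad is 40 mm wide (y) and sticks out 34 mm in front of the lid's face, to box x -192 mm. Untouched it tips up towards its free end by 0.17 rad; pressed in it is about level, its top 46 to 49 mm above the bench.
- tab (a joint): Sprung tongue; rad, 0 untouched, grows as the pad is pressed down; stop at 0.19 (pad 14 mm down, 3.5 N). Frees the lid above 0.12 (9 mm down). Let go, it springs back and locks again unless the lid is 6 mm or more back: start the lid 8 to 14 mm with the same fingertip while pressing, then rise off the tab (its barb, box x -138 to -132 mm, stands 64 mm above the bench) and push on above it.
- bushing: Loose bronze sleeve bushing standing beside the box, 42 mm diameter, 50 mm high; origin at the centre of its underside. Leave alone.
- mandrel: Loose stepped steel mandrel standing on its 40 mm head beside the box, 92 mm high; origin at the centre of its underside. Leave alone.
- seal_driver: Loose red plastic seal driver disc, 68 mm diameter, 22 mm high, lying beside the box; origin at the centre of its underside. Leave alone.
- bearing: Loose steel ball bearing, 62 mm diameter, 16 mm high, lying beside the box; origin at the centre of its underside. Leave alone.
- grease_jar: Loose white jar with black cap, 72 mm diameter, 85 mm high, at the right; origin at the centre of its underside. Leave alone.
Things that resemble listed ones, but are neither listed nor needed, are in the scene too. Several things have the shape of the lid; the one meant has the colours described above.

How it is judged (in metres and radians):
On the way:
1. the snap tab is pressed in far enough to release the lid (over 0.12 rad) (value of joint tab above 0.12 rad), for 0.1 s.
At the end, for the whole second after the job is handed in: The lid lies level in its grooves, at rest, within 12 mm of its rear stop, so that the bushing compartment is wholly open (x of lid in the frame of bushing_box above 0.067 m and z of lid in the frame of bushing_box between 0.056 and 0.064 m and angle between the x axis of lid and the x axis of bushing_box, either way round below 0.05 rad and angle between lid's own z axis and vertical below 0.05 rad and linear speed of lid below 0.01 m/s); the robot touches nothing.
It fails at once if the lid is lifted (over 8 mm) or tipped (z of lid in the frame of bushing_box above 0.068 m or angle between lid's own z axis and vertical above 0.12 rad).
It fails at once if another thing on the bench is shifted more than 20 mm or knocked over (distance of any of bushing, mandrel, seal_driver, bearing, grease_jar from where it was at the start of the episode above 0.02 m or angle between any of mandrel, bushing's own z axis and vertical above 0.5 rad).
It also fails if it takes over 35 s, if anything falls off the work surface, if the arm or the gripper's body presses on something with over 40 N, if the wrist force passes 120 N, or if a joint passes its speed limit or range.

## Working session

There is one attempt and no reset: what is moved stays moved. The work goes in short steps, Python scripts to look and compute and a tool call to move; the robot and the scene stay as the last step left them, time stands still between calls to the robot, and variables do not carry over. Pictures are saved under pics/ and viewed, and the job is handed in when it is done.

Besides the shell and the picture viewer there is one more tool, called after ">>>" as name(argument=value, ...) on one line, values as JSON. apply_moves: Moves the arm, as the interface text tells. Shift numbers are shares of 0.1 m and turn numbers shares of 1.5 rad, none past 1 either way. Its arguments: {"type":"object","properties":{"slide":{"type":"array"},"turn":{"type":"array"},"jaw":{"type":"array"},"newtons":{"type":"number"}},"required":["slide","turn","jaw"]}

```bash
mkdir -p pics; ls
python3 - <<'E'
from plant import r
import cv2,numpy as np
print(r.get_state(), r.tips_ahead)
for n in("scene","top"):
    c=r.capture(n); cv2.imwrite(f"pics/{n}1.png",c["pixels"]); np.savez(f"{n}1.npz",**c)
    print(n,{k:c[k] for k in("fx","fy","cx","cy","dist_coeffs","rvec","tvec")})
E
```

```text
pics
{'time_s': 0.0, 'joints': array([ 9.24785110e+01,  2.05901223e+01,  6.34664687e-01, -1.82788352e-02,
       -7.01372231e+01, -1.65065317e+01]), 'qd': array([-0.03733592,  0.04116104, -0.0167623 ,  0.05613449,  0.0520126 ,
       -0.05626554]), 'joint_torque': array([ 3.23603099e-04, -5.82720530e+01,  2.93052185e+01,  6.99720025e+00,
        7.01768513e-03, -1.64316734e-04]), 'tcp_pos': array([0.16354398, 0.65441034, 0.23965006]), 'eef_rot': array([ 1.79906256e+02, -9.85989044e-03, -1.40342371e+01]), 'contact_force': array([ 0.00286379,  0.22448956, -0.34117031]), 'moment': array([ 0.00851003,  0.08756566, -0.04786044]), 'gripper_width': 0.08760568093582106} 0.014
scene {'fx': 554.1598079927, 'fy': 554.1598079927, 'cx': 319.4052859676734, 'cy': 251.05994337455834, 'dist_coeffs': array([-0.06306842,  0.        ,  0.        ,  0.        ,  0.        ]), 'rvec': array([ 0.84747334,  2.56747902, -1.01565745]), 'tvec': array([ 0.48615078, -0.13030059,  1.2967257 ])}
top {'fx': 446.6536539336319, 'fy': 446.6536539336319, 'cx': 316.0723750070091, 'cy': 243.0450484727737, 'dist_coeffs': array([-0.08577102,  0.        ,  0.        ,  0.        ,  0.        ]), 'rvec': array([ 2.16818712, -2.16662496,  0.1268688 ]), 'tvec': array([-0.09552995,  0.54382348,  0.94364247])}
```

View pics/scene1.png

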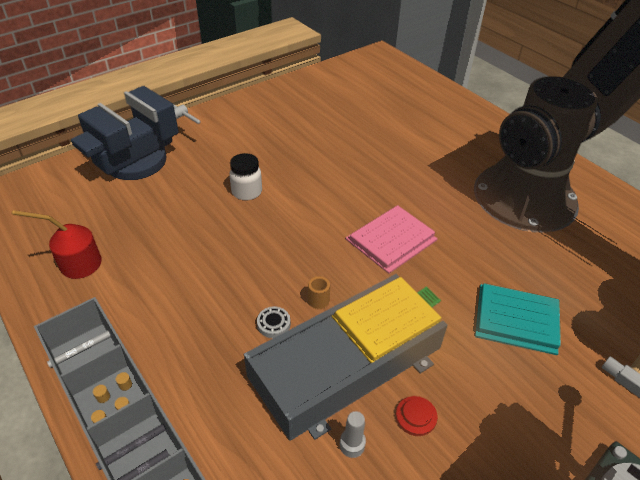

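View pics/top1.png

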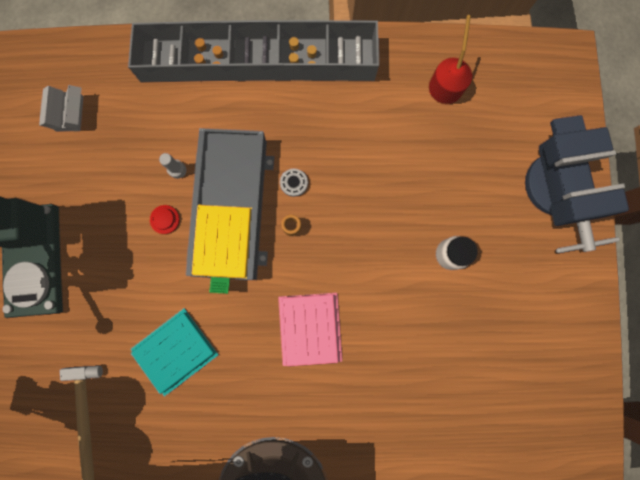

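The top picture shows three lid-shaped things: yellow (222,241), in the grey box behind the green tab (220,286); pink (309,330) and teal (173,352), both lying loose on the bench. Only the yellow one fits the description. I'll confirm it in an enlarged crop and read off the points to measure.

Run:
```python
import cv2
a=cv2.imread("pics/top1.png")[110:310,140:340]; cv2.imwrite("pics/topcrop.png",cv2.resize(a,(600,600),interpolation=cv2.INTER_CUBIC)[:, :])
a=cv2.imread("pics/scene1.png")[260:460,230:470]; cv2.imwrite("pics/scenecrop.png",cv2.resize(a,(720,600),interpolation=cv2.INTER_CUBIC))
```

```text
(no output)
```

View pics/topcrop.png

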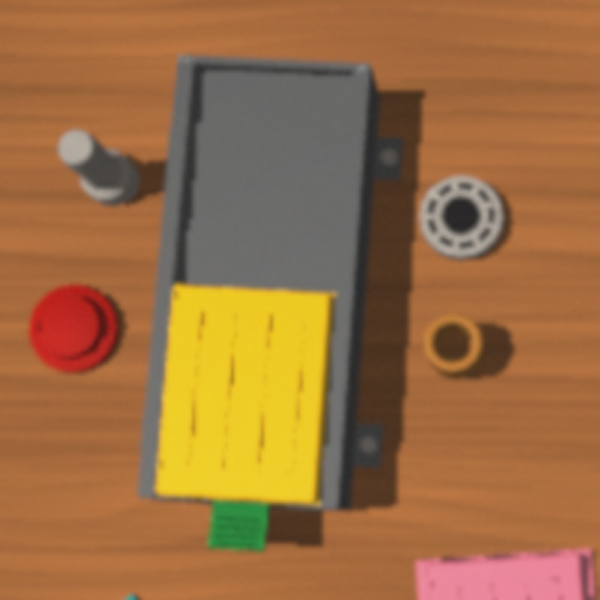

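View pics/scenecrop.png

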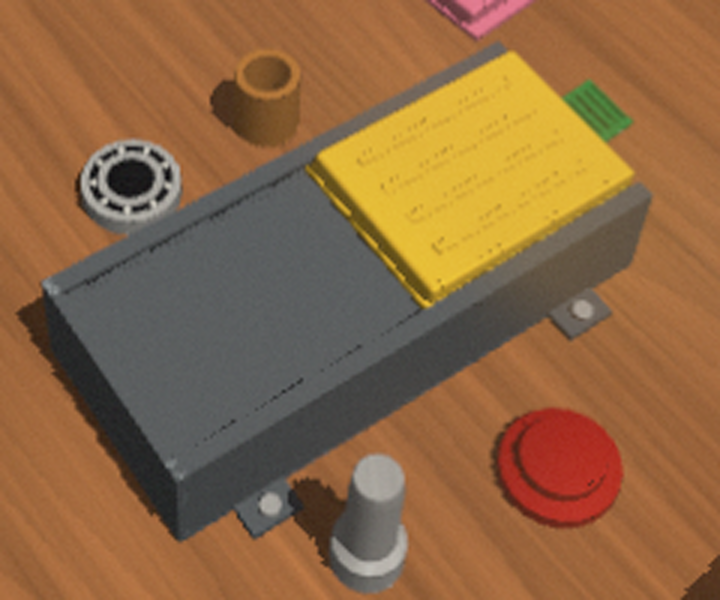

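Confirmed: the yellow lid (top crop 157–334, 285–502) sits in the grey box with the green tab (crop 238,525) at its front. The mandrel and red disc are on the left, the bearing and bushing on the right. Next I triangulate the corners from the two views.

```bash
cat > h.py <<'E'
import numpy as np,cv2
def load(n): return dict(np.load(n+".npz"))
def P(c): 
    R,_=cv2.Rodrigues(c["rvec"]); return np.c_[R,c["tvec"]]
def K(c): return np.array([[c["fx"],0,c["cx"]],[0,c["fy"],c["cy"]],[0,0,1.]])
def und(c,uv): return cv2.undistortPoints(np.array(uv,float).reshape(-1,1,2),K(c),c["dist_coeffs"]).reshape(-1,2)
def tri(ct,ut,cs,us):
    X=cv2.triangulatePoints(P(ct),P(cs),und(ct,ut).T,und(cs,us).T); return (X[:3]/X[3]).T
def proj(c,X): return cv2.projectPoints(np.array(X,float),c["rvec"],c["tvec"],K(c),c["dist_coeffs"])[0].reshape(-1,2)
E
python3 - <<'E'
from h import *
t,s=load("top1"),load("scene1")
names="lidRL lidRR lidFR lidFL boxRL boxRR boxFR boxFL tabL tabR".split()
ut=np.array([(175,285),(334,293),(320,502),(157,496),(182,58),(372,67),(350,508),(140,497),(208,548),(264,550)])/3+[140,110]
us=np.array([(430,290),(318,158),(512,52),(634,175),(180,470),(48,288),(503,45),(650,192),(632,120),(590,82)])/3+[230,260]
X=tri(t,ut,s,us)
for n,x,a,b in zip(names,X,proj(t,X)-ut,proj(s,X)-us): print(n,x.round(4),a.round(1),b.round(1))
# depth-derived top of lid/deck in each view
for n,c in(("top",t),("scene",s)):
    R=P(c)[:,:3]
    hsv=cv2.cvtColor(c["pixels"],cv2.COLOR_BGR2HSV)
    for nm,lo,hi in(("yellow",(22,120,100),(33,255,255)),("green",(45,100,40),(75,255,255))):
        m=cv2.inRange(hsv,lo,hi)>0; m&=c["depth"]>0
        k,lab,st,ce=cv2.connectedComponentsWithStats(m.astype(np.uint8)); i=1+st[1:,4].argmax(); v,u=np.nonzero(lab==i)
        d=c["depth"][v,u]; q=und(c,np.c_[u,v]); W=(np.c_[q*d[:,None],d]-c["tvec"])@R
        z=W[:,2]; print(n,nm,len(u),"med",np.median(W,0).round(4),"z pct",np.percentile(z,[5,50,95]).round(4))
        if nm=="yellow":
            g=W[abs(z-np.median(z))<.004]; rect=cv2.minAreaRect((g[:,:2]*1000).astype(np.float32)); print(rect)
E
```

```text
lidRL [0.6186 0.1541 0.0759] [-0.3  0.3] [-0.6 -0. ]
lidRR [0.6118 0.044  0.0716] [-1.1  1.1] [-1.9 -0.3]
lidFR [0.4655 0.0511 0.0719] [-1.1  1. ] [-1.6 -0.1]
lidFL [0.4707 0.1635 0.0717] [-0.4  0.3] [-0.6 -0. ]
boxRL [0.7864 0.1573 0.0705] [-0.6  0.6] [-1.2 -0.2]
boxRR [0.7811 0.021  0.0614] [-1.   1.1] [-1.9 -0.4]
boxFR [0.4596 0.0342 0.0591] [-2.1  2. ] [-3.3 -0.3]
boxFL [0.47   0.1764 0.0687] [-0.4  0.4] [-0.7 -0. ]
tabL [0.4349 0.1294 0.0613] [-0.4  0.3] [-0.6 -0. ]
tabR [0.4332 0.0911 0.0587] [-0.6  0.6] [-1. -0.]
top yellow 3726 med [0.542  0.1023 0.0809] z pct [0.0782 0.0809 0.0838]
((543.1328125, 103.13461303710938), (112.73919677734375, 146.18145751953125), 86.53681182861328)
top green 285 med [0.4518 0.1077 0.0626] z pct [0.0589 0.0626 0.0667]
scene yellow 4711 med [0.5544 0.1124 0.0809] z pct [0.0723 0.0809 0.0835]
((543.5440063476562, 107.10728454589844), (112.41214752197266, 149.5317840576172), 86.48513793945312)
scene green 177 med [0.446  0.1125 0.0638] z pct [0.0609 0.0638 0.0662]
```

Run:
```python
from h import *
from scipy.optimize import least_squares
t,s=load("top1"),load("scene1")
ut=np.array([(175,285),(334,293),(320,502),(157,496),(182,58),(372,67),(350,508),(140,497),(208,548),(264,550)])/3+[140,110]
us=np.array([(430,290),(318,158),(512,52),(634,175),(180,470),(48,288),(503,45),(650,192),(632,120),(590,82)])/3+[230,260]
B=np.array([(-8,56,80),(-8,-56,80),(-158,-56,80),(-158,56,80),(160,70,71),(160,-70,71),(-160,-70,71),(-160,70,71),(-192,20,64),(-192,-20,64)])/1000
def W(p): 
    c,s_=np.cos(p[2]),np.sin(p[2]); return B@np.array([[c,s_,0],[-s_,c,0],[0,0,1]])+[p[0],p[1],0]
for nm,f in(("top",lambda p:(proj(t,W(p))-ut).ravel()),("scene",lambda p:(proj(s,W(p))-us).ravel()),("both",lambda p:np.r_[(proj(t,W(p))-ut).ravel(),(proj(s,W(p))-us).ravel()])):
    o=least_squares(f,[.626,.1,-.06],loss="soft_l1"); p=o.x; print(nm,p[:2].round(4),np.degrees(p[2]).round(2),"rms",np.sqrt((f(p)**2).mean()).round(2))
    print(np.abs(f(p)).reshape(-1,2).round(1).tolist())
for x in(-173,-192,-158,4):
    print(x,(p[:2]+x/1000*np.array([np.cos(p[2]),np.sin(p[2])])).round(4))
# tall stuff near path
for n,c in(("top",t),("scene",s)):
    v,u=np.nonzero(c["depth"]>0); d=c["depth"][v,u]; q=und(c,np.c_[u,v]); X=(np.c_[q*d[:,None],d]-c["tvec"])@P(c)[:,:3]
    for y0 in np.arange(.1,.7,.1):
      for x0 in np.arange(.1,.8,.1):
        m=(abs(X[:,0]-x0)<.05)&(abs(X[:,1]-y0)<.05)
        if m.sum()>5 and (h:=X[m,2].max())>.1: print(n,"x%.1f y%.1f"%(x0,y0),m.sum(),"zmax",h.round(3))
```

```text
top [0.6258 0.0959] -3.18 rms 0.95
[[0.1, 1.1], [0.1, 0.9], [0.5, 1.2], [0.0, 0.0], [0.4, 0.8], [0.3, 0.7], [3.2, 0.7], [0.1, 0.4], [0.7, 0.2], [1.0, 0.7]]
scene [0.6268 0.1035] -2.87 rms 1.64
[[0.5, 1.9], [2.2, 0.6], [0.2, 1.4], [1.4, 1.2], [0.1, 5.1], [1.9, 1.1], [1.4, 1.1], [1.5, 1.3], [0.7, 0.7], [0.1, 1.0]]
both [0.6253 0.0989] -3.27 rms 1.8
[[1.3, 0.9], [1.4, 0.7], [2.1, 1.4], [1.6, 0.1], [1.7, 0.6], [1.0, 0.4], [4.8, 0.9], [1.5, 0.5], [0.9, 0.4], [0.6, 0.9], [0.8, 0.3], [3.0, 2.8], [0.3, 3.0], [0.3, 2.8], [1.8, 1.8], [2.7, 4.1], [1.9, 2.7], [0.4, 0.3], [0.1, 0.8], [0.7, 2.4]]
-173 [0.4526 0.1088]
-192 [0.4336 0.1099]
-158 [0.4676 0.1079]
4 [0.6293 0.0987]
top x0.1 y0.1 2119 zmax 0.169
top x0.5 y0.5 2547 zmax 0.139
top x0.6 y0.5 3114 zmax 0.172
top x0.5 y0.6 1097 zmax 0.133
top x0.6 y0.6 45 zmax 0.134
scene x0.1 y0.1 2370 zmax 0.255
```

Pose: box centre about (0.625, 0.099), yaw −3.3°. The triangulated heights (71–76 mm for the lid top, given as 80; about 60 for the pad) and the depth heights (81 and 63 mm) agree with the text. The two views differ by about 7 mm in y, so I'll check again near contact. The route at the start height is clear. Jaws shut, turn, and go towards the tab.

>>> apply_moves(slide=[[0, 0, 0], [0, 0, 0], [0.24, 0.4, 0], [0.24, 0.4, 0], [0.24, 0.4, 0], [0.24, 0.4, 0], [0.24, 0.4, 0], [0.24, 0.4, 0]], turn=[[0, 0, -0.0625], [0, 0, -0.0625], [0, 0, 0], [0, 0, 0], [0, 0, 0], [0, 0, 0], [0, 0, 0], [0, 0, 0]], jaw=[1, 1, 1, 1, 1, 1, 1, 1], newtons=20)

```text
time_s: 0.9
tcp_pos: [0.2941, 0.405, 0.2403]
eef_rot: [180.0, 0.0, -3.3]
contact_force: [1.6, -0.3, -0.3]
gripper_width: 0.0293
```

>>> apply_moves(slide=[[0.24, 0.4, 0], [0.24, 0.4, 0], [0.24, 0.4, 0], [0.24, 0.4, 0], [0.24, 0.4, 0], [0.24, 0.4, 0], [0, 0, 0]], turn=[[0, 0, 0], [0, 0, 0], [0, 0, 0], [0, 0, 0], [0, 0, 0], [0, 0, 0], [0, 0, 0]], jaw=[1, 1, 1, 1, 1, 1, 1])

```text
time_s: 1.6
tcp_pos: [0.4247, 0.1549, 0.2403]
eef_rot: [179.9, 0.0, -3.6]
contact_force: [-1.2, -0.0, -1.0]
gripper_width: 0.0001
```

>>> apply_moves(slide=[[0.3, 0.4, 0], [0, 0.04, 0], [0, 0, 0.4], [0, 0, 0.4], [0, 0, 0.4], [0, 0, 0]], turn=[[0, 0, 0], [0, 0, 0], [0, 0, 0], [0, 0, 0], [0, 0, 0], [0, 0, 0]], jaw=[1, 1, 1, 1, 1, 1])

```text
time_s: 2.2
tcp_pos: [0.4477, 0.1117, 0.1162]
eef_rot: [179.7, 0.4, -3.3]
contact_force: [0.0, -0.4, 0.2]
gripper_width: 0.0003
```

Run:
```python
from plant import r
import cv2,numpy as np
from h import *
print(r.get_state())
for n in("scene","top"):
    c=r.capture(n); np.savez(f"{n}2.npz",**c)
    a=c["pixels"][240:360,350:500] if n=="scene" else c["pixels"][180:330,140:340]
    cv2.imwrite(f"pics/{n}2.png",cv2.resize(a,None,fx=4,fy=4,interpolation=cv2.INTER_CUBIC))
```

```text
{'time_s': 2.2, 'joints': array([ 38.51731935,   7.89240584, -34.77683804,  -0.09663511,
       -47.86841504,  48.20636529]), 'qd': array([ 2.25375527e-03, -3.62557538e+00,  5.72594364e+00,  2.05126285e+00,
       -6.35834448e+00,  1.76741412e-01]), 'joint_torque': array([ 9.87135968e-02, -3.34788108e+01,  2.29168707e+01,  5.54283857e+00,
        1.70593556e+00,  2.94833706e-03]), 'tcp_pos': array([0.44765716, 0.11174899, 0.11622701]), 'eef_rot': array([179.69461916,   0.44823399,  -3.34267242]), 'contact_force': array([ 0.0192684 , -0.44456745,  0.21117921]), 'moment': array([-0.06940021,  0.08477823,  0.01269518]), 'gripper_width': 0.00034043273233721615}
```

View pics/scene2.png

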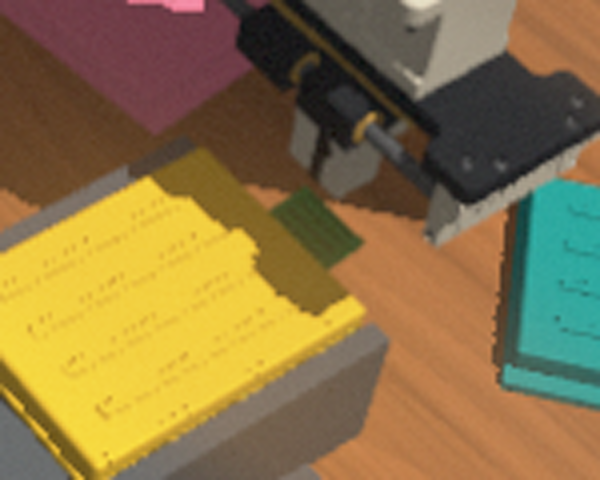

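View pics/top2.png

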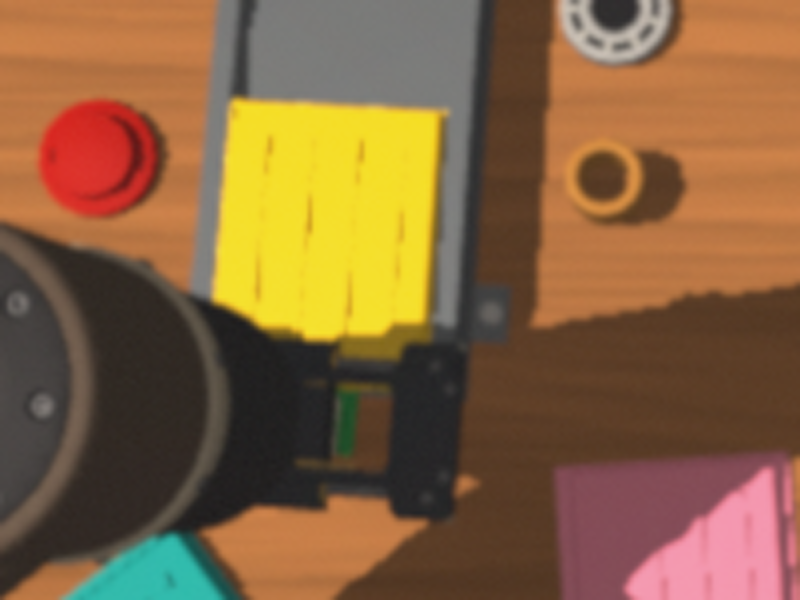

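Run:
```python
from h import *
from plant import r
s=load("scene2"); st=r.get_state(); p=st["tcp_pos"]; y=np.radians(st["eef_rot"][2])
ex=np.array([np.cos(y),np.sin(y),0]); ey=np.array([np.sin(y),-np.cos(y),0])
for a,b in((-1,-1),(-1,1),(1,1),(1,-1)):
    X=p+ex*a*.0095+ey*b*.021-[0,0,.014]; print(a,b,((proj(s,X)[0]-[350,240])*4).round())
for z in(.05,.064):
  for yy in (-.02,.02):
    c,sn=np.cos(np.radians(-3.3)),np.sin(np.radians(-3.3)); q=np.array([.6253-.192*c-yy*sn,.0989-.192*sn+yy*c,z]); print("padend",z,yy,((proj(s,q)[0]-[350,240])*4).round())
```

```text
-1 -1 [376. 191.]
-1 1 [312. 130.]
1 1 [279. 147.]
1 -1 [343. 210.]
padend 0.05 -0.02 [299. 199.]
padend 0.05 0.02 [357. 256.]
padend 0.064 -0.02 [304. 180.]
padend 0.064 0.02 [362. 237.]
```

The pad's end corners project within about 1 px of where I see them (scene crop 307,185 and 363,240), and the shut fingers stand over the pad. I'll let it settle.

>>> apply_moves(slide=[[0, 0, 0], [0, 0, 0]], turn=[[0, 0, 0], [0, 0, 0]], jaw=[1, 1])

```text
time_s: 2.5
tcp_pos: [0.4521, 0.1144, 0.1225]
eef_rot: [-179.9, -0.2, -3.3]
contact_force: [0.3, 0.3, 0.3]
gripper_width: 0.0005
```

>>> apply_moves(slide=[[0, 0.05, 0.2], [0, 0, 0.2], [0, 0, 0], [0, 0, 0]], turn=[[0, 0, 0], [0, 0, 0], [0, 0, 0], [0, 0, 0]], jaw=[1, 1, 1, 1])

```text
time_s: 2.9
tcp_pos: [0.4513, 0.1088, 0.0817]
eef_rot: [-180.0, -0.1, -3.3]
contact_force: [-0.1, 0.5, -0.1]
gripper_width: 0.0002
```

>>> apply_moves(slide=[[0, 0, 0.04], [0, 0, 0.04], [0, 0, 0.03], [0, 0, 0], [0, 0, 0]], turn=[[0, 0, 0], [0, 0, 0], [0, 0, 0], [0, 0, 0], [0, 0, 0]], jaw=[1, 1, 1, 1, 1])

```text
time_s: 3.4
tcp_pos: [0.4512, 0.1088, 0.0698]
eef_rot: [-180.0, -0.0, -3.3]
contact_force: [1.8, 0.6, 2.1]
gripper_width: 0.0002
```

>>> apply_moves(slide=[[0, 0, 0.03], [0, 0, 0.02], [0, 0, 0], [0, 0, 0]], turn=[[0, 0, 0], [0, 0, 0], [0, 0, 0], [0, 0, 0]], jaw=[1, 1, 1, 1])

```text
time_s: 3.8
tcp_pos: [0.4509, 0.1086, 0.0646]
eef_rot: [-180.0, -0.0, -3.3]
contact_force: [2.0, 0.2, 1.9]
gripper_width: 0.0006
```

>>> apply_moves(slide=[[0, 0, 0.02], [0, 0, 0.01], [0, 0, 0], [0, 0, 0]], turn=[[0, 0, 0], [0, 0, 0], [0, 0, 0], [0, 0, 0]], jaw=[1, 1, 1, 1])

```text
time_s: 4.2
tcp_pos: [0.4511, 0.1086, 0.0617]
eef_rot: [-180.0, -0.0, -3.3]
contact_force: [2.3, -0.5, 4.7]
gripper_width: 0.0005
```

Run:
```python
from plant import r
import cv2,numpy as np
st=r.get_state(); print(st["contact_force"],st["tcp_pos"])
c=r.capture("scene"); np.savez("scene3.npz",**c)
cv2.imwrite("pics/scene3.png",cv2.resize(c["pixels"][240:360,350:500],None,fx=5,fy=5,interpolation=cv2.INTER_CUBIC))
```

```text
[ 2.25939576 -0.48714551  4.6957329 ] [0.45106421 0.10863254 0.06170691]
```

View pics/scene3.png

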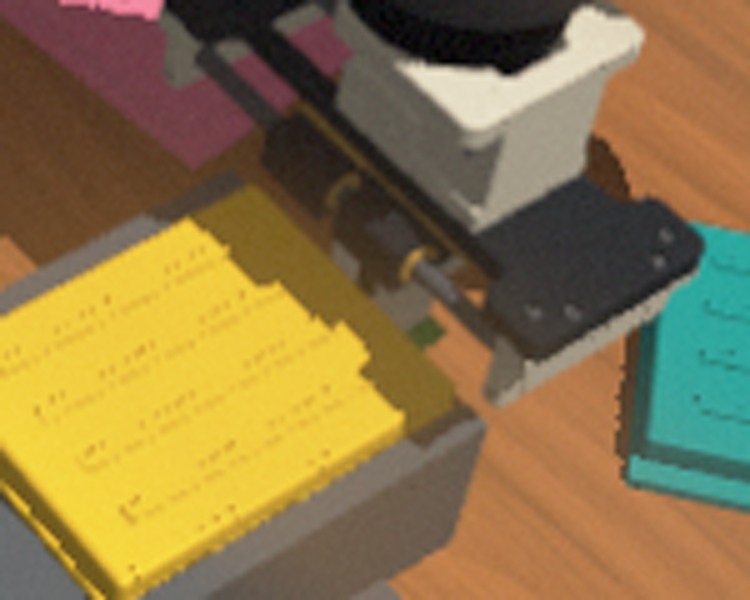

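The fingertips hold the tab down at 4.7 N, which is at its stop; only a sliver of green shows at crop (430,330). Now I push back along the box's x.

>>> apply_moves(slide=[[0.04, 0, 0], [0.04, 0, 0], [0.03, 0, 0], [0, 0, 0]], turn=[[0, 0, 0], [0, 0, 0], [0, 0, 0], [0, 0, 0]], jaw=[1, 1, 1, 1])

```text
time_s: 4.65
tcp_pos: [0.4612, 0.1072, 0.0611]
eef_rot: [179.9, 0.1, -3.3]
contact_force: [-2.6, -1.3, 3.2]
gripper_width: 0.0008
```

>>> apply_moves(slide=[[0.03, 0, 0], [0.03, 0, 0], [0.02, 0, 0], [0, 0, 0]], turn=[[0, 0, 0], [0, 0, 0], [0, 0, 0], [0, 0, 0]], jaw=[1, 1, 1, 1])

```text
time_s: 5.05
tcp_pos: [0.4695, 0.1071, 0.0613]
eef_rot: [180.0, 0.1, -3.3]
contact_force: [-4.8, -0.0, 4.5]
gripper_width: 0.0003
```

Run:
```python
from plant import r
import cv2,numpy as np
st=r.get_state(); print(st["contact_force"],st["tcp_pos"])
c=r.capture("scene"); np.savez("scene4.npz",**c)
a=np.load("scene1.npz")["pixels"]
b=np.hstack([a[260:380,300:460],c["pixels"][260:380,300:460]])
cv2.imwrite("pics/scene4.png",cv2.resize(b,(800,300),interpolation=cv2.INTER_CUBIC))
```

```text
[-4.82151579e+00 -2.91123953e-03  4.47714161e+00] [0.46952904 0.10711437 0.06133862]
```

View pics/scene4.png

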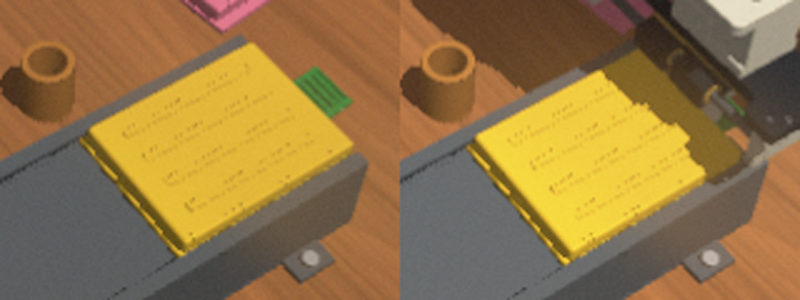

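In the right half the lid's rear corner has moved from (180,250) to (170,262), about 12 mm back, which is past the 6 mm relock point. I back off a hair and rise to a tip height of about 68 mm.

>>> apply_moves(slide=[[-0.02, 0, 0], [0, 0, -0.1], [0, 0, -0.11], [0, 0, 0], [0, 0, 0]], turn=[[0, 0, 0], [0, 0, 0], [0, 0, 0], [0, 0, 0], [0, 0, 0]], jaw=[1, 1, 1, 1, 1])

```text
time_s: 5.6
tcp_pos: [0.4681, 0.1079, 0.0832]
eef_rot: [-179.9, -0.1, -3.3]
contact_force: [-0.3, -0.4, -0.1]
gripper_width: 0.0005
```

>>> apply_moves(slide=[[0.05, 0, 0], [0.08, 0, 0], [0.08, 0, 0], [0, 0, 0]], turn=[[0, 0, 0], [0, 0, 0], [0, 0, 0], [0, 0, 0]], jaw=[1, 1, 1, 1])

```text
time_s: 6.0
tcp_pos: [0.4902, 0.1064, 0.0823]
eef_rot: [180.0, -0.0, -3.3]
contact_force: [0.8, -0.3, -0.3]
gripper_width: 0.0003
```

Run:
```python
from plant import r
import cv2,numpy as np
st=r.get_state(); print(st["contact_force"],st["tcp_pos"])
c=r.capture("scene")
a=np.load("scene1.npz")["pixels"]
b=np.hstack([a[260:380,300:460],c["pixels"][260:380,300:460]])
cv2.imwrite("pics/scene5.png",cv2.resize(b,(800,300),interpolation=cv2.INTER_CUBIC))
```

```text
[ 0.82590655 -0.29054444 -0.34390611] [0.49015314 0.10643038 0.08225844]
```

View pics/scene5.png

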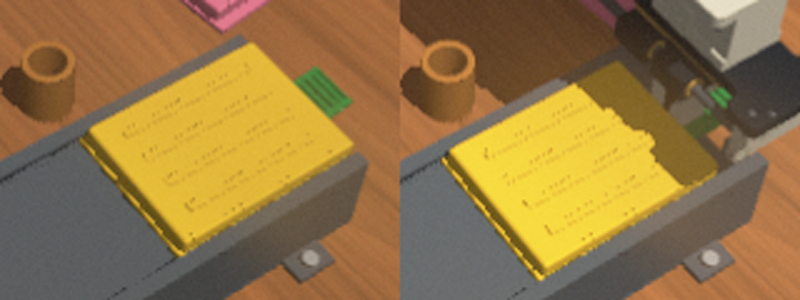

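The lid follows at its own level (rear corner now at 540,277). On towards the stop.

>>> apply_moves(slide=[[0.14, 0, 0], [0.14, 0, 0], [0.14, 0, 0], [0.14, 0, 0], [0.14, 0, 0], [0.14, 0, 0], [0.14, 0, 0], [0, 0, 0]], turn=[[0, 0, 0], [0, 0, 0], [0, 0, 0], [0, 0, 0], [0, 0, 0], [0, 0, 0], [0, 0, 0], [0, 0, 0]], jaw=[1, 1, 1, 1, 1, 1, 1, 1])

```text
time_s: 6.85
tcp_pos: [0.5889, 0.1007, 0.0823]
eef_rot: [-180.0, -0.1, -3.3]
contact_force: [-0.6, -0.4, -0.2]
gripper_width: 0.0004
```

>>> apply_moves(slide=[[0.06, 0, 0], [0.06, 0, 0], [0.06, 0, 0], [0.06, 0, 0], [0, 0, 0], [0, 0, 0]], turn=[[0, 0, 0], [0, 0, 0], [0, 0, 0], [0, 0, 0], [0, 0, 0], [0, 0, 0]], jaw=[1, 1, 1, 1, 1, 1])

```text
time_s: 7.45
tcp_pos: [0.6108, 0.0994, 0.0826]
eef_rot: [-180.0, -0.0, -3.3]
contact_force: [-0.3, 0.1, -0.1]
gripper_width: 0.0003
```

>>> apply_moves(slide=[[0.03, 0, 0], [0.03, 0, 0], [0, 0, 0], [0, 0, 0]], turn=[[0, 0, 0], [0, 0, 0], [0, 0, 0], [0, 0, 0]], jaw=[1, 1, 1, 1])

```text
time_s: 7.85
tcp_pos: [0.6168, 0.0991, 0.0826]
eef_rot: [-180.0, -0.0, -3.3]
contact_force: [-0.7, -0.3, -0.5]
gripper_width: 0.0002
```

>>> apply_moves(slide=[[0.03, 0, 0], [0, 0, 0], [0, 0, 0]], turn=[[0, 0, 0], [0, 0, 0], [0, 0, 0]], jaw=[1, 1, 1])

```text
time_s: 8.15
tcp_pos: [0.6197, 0.0988, 0.0826]
eef_rot: [-180.0, -0.0, -3.3]
contact_force: [-0.5, -0.5, -0.0]
gripper_width: 0.0007
```

>>> apply_moves(slide=[[0.02, 0, 0], [0, 0, 0], [0, 0, 0]], turn=[[0, 0, 0], [0, 0, 0], [0, 0, 0]], jaw=[1, 1, 1])

```text
time_s: 8.45
tcp_pos: [0.6201, 0.0987, 0.0825]
eef_rot: [180.0, 0.1, -3.3]
contact_force: [-6.3, 0.9, 4.8]
gripper_width: 0.0005
```

Run:
```python
from plant import r
import cv2,numpy as np
c=r.capture("scene"); cv2.imwrite("pics/scene6.png",cv2.resize(c["pixels"][260:460,230:470],(720,600),interpolation=cv2.INTER_CUBIC))
```

```text
(no output)
```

View pics/scene6.png

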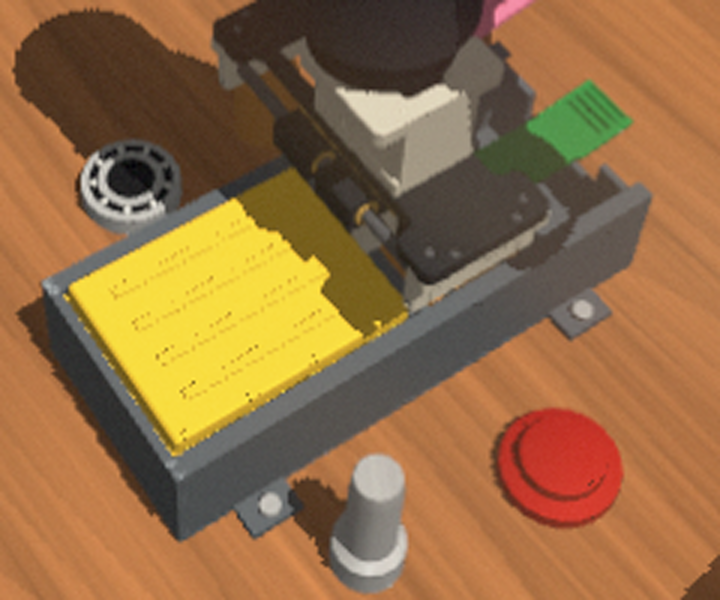

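The force has jumped to −6.3 N and the lid is against the rear stop (crop 70,290 to 180,450). I retreat: back first, then up.

>>> apply_moves(slide=[[-0.05, 0, 0], [-0.1, 0, 0], [0, 0, -0.3], [0, 0, -0.4], [0, 0, -0.4], [0, 0, 0], [0, 0, 0]], turn=[[0, 0, 0], [0, 0, 0], [0, 0, 0], [0, 0, 0], [0, 0, 0], [0, 0, 0], [0, 0, 0]], jaw=[1, 1, 1, 1, 1, 1, 1])

```text
time_s: 9.2
tcp_pos: [0.6067, 0.0999, 0.1939]
eef_rot: [-179.9, -0.2, -3.3]
contact_force: [-0.3, -0.0, -1.0]
gripper_width: 0.0003
```

Run:
```python
from plant import r
import cv2,numpy as np
from h import *
st=r.get_state(); print(st["contact_force"],st["tcp_pos"],st["time_s"])
c=r.capture("scene"); cv2.imwrite("pics/scene7.png",cv2.resize(c["pixels"][240:460,230:470],(650,596),interpolation=cv2.INTER_CUBIC))
hsv=cv2.cvtColor(c["pixels"],cv2.COLOR_BGR2HSV); m=cv2.inRange(hsv,(22,120,60),(33,255,255)); m[:240]=0
v,u=np.nonzero((m>0)&(c["depth"]>0)); d=c["depth"][v,u]; W=(np.c_[und(c,np.c_[u,v])*d[:,None],d]-c["tvec"])@P(c)[:,:3]
k=abs(W[:,2]-.0809)<.005; g=W[k]; A=np.c_[g[:,:2],np.ones(len(g))]; print("plane tilt",np.linalg.lstsq(A,g[:,2],rcond=None)[0][:2].round(3),"z",np.median(g[:,2]).round(4))
print(cv2.minAreaRect((g[:,:2]*1000).astype(np.float32)))
```

```text
[-0.33422732 -0.00451214 -1.04270181] [0.60666988 0.09991104 0.1938908 ] 9.2
plane tilt [-0.006 -0.007] z 0.0809
((705.3341674804688, 98.47198486328125), (112.48458099365234, 148.7655792236328), 86.67848205566406)
```

View pics/scene7.png

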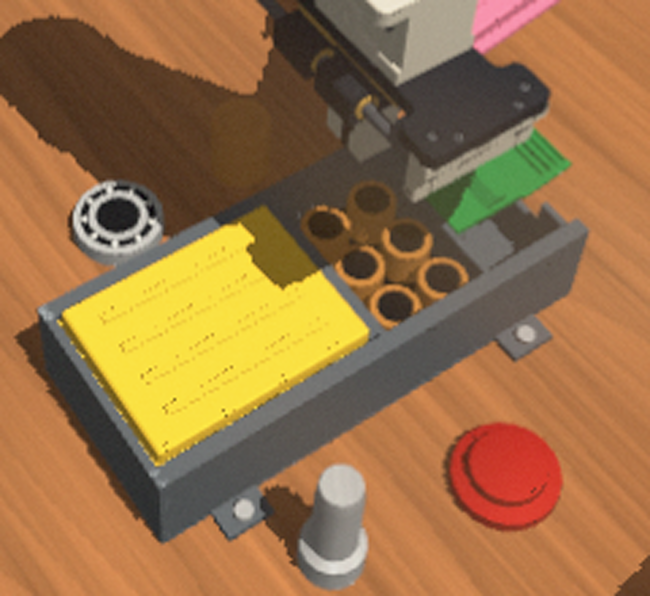

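The lid travelled about 162 mm (depth centre x 0.5435 → 0.7053). It is level, all six bushings are uncovered, and the tools stand where they were. Handing in.

```bash
python3 -c "
from plant import r
print(r.close_job())"
```

```text
the job is handed in; nothing more can be done
None
```

The bushing box is open: the yellow lid is right back at its stop and all six bushings are uncovered. I handed the job in at about 9.3 s of the allowed 35 s; no verdict was reported.

**What I did:** With the shut fingertips I pressed the green tab to its stop (about 4.7 N), started the lid 12 mm, rose above the barb and pushed on. At the stop the wrist read −6.3 N. I then backed off and rose clear.

**Last checks:**
- **Lid travel:** depth images from one camera show about 162 mm, which matches the full travel.
- **Lid pose:** it is level (tilt about 0.01 rad), its top is 81 mm above the bench, and its yaw matches the box.
- **Other things on the bench:** the mandrel, red disc and bearing look unmoved in the last picture. The loose bushing was hidden in the arm's shadow, and the jar was outside that crop. I made no numerical check of the loose things, though the arm never went near them.
- **Robot contact:** the tool was clear of the box, with the wrist force back to about 1 N or less.

**Disagreement:** the two cameras differed by about 7 mm in the box's y position. I used the combined estimate, and it held at contact. The force readings were noisy by about 1 N, so I judged the tab press by fingertip height as well as force, and then by the lid coming free.

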